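Lock out the bench through a push-latch cover

ROBOT

A 6-joint arm with a two-finger parallel gripper is mounted at the origin on a cart in front of the work surface, level with it; the furniture and walls round the work are solid. World frame = base frame: x ahead of the robot, y to its left, z up, the work surface at z = 0. Lengths are in m, angles in rad, forces in N, time in s.
With the tool pointing down it reaches from about 0.4 to 0.825 m from the base axis. Payload 7 kg.
Tool frame: the origin (TCP) lies at the centre of the arm's flange, where the gripper is bolted on; the fingertips stand 178 mm ahead of it and the grasp point (between the pads) lies 159 mm ahead of it; x points along the fingers, y is the direction in which the jaws open and shut, and the axes are right-handed (so a half turn about x gives the same grasp; the last joint's range is limited). The gripper opens to 88 mm and grips with 3 to 60 N. Pads are 19 mm wide; open, the fingers measure 130 mm over their backs; the gripper's body (78 mm by 193 mm) begins 47 mm behind the grasp point.
Start: joints at [-0.838, 0.359, 0.012, 0, -1.224, -0.288], TCP at [0.29, -0.609, 0.405] pointing down, gripper open.
Joint ranges: [-3.07, 3.07], [-1.43, 2.12], [-1.02, 1.25], [-3.03, 1.67], [-3.05, -0], [-3.03, 3.03]. Speed limits (rad/s): [2.39, 2.39, 3.01, 3.14, 3.14, 3.14].

INTERFACE

Orientations are given as [roll, pitch, yaw] about the fixed x, y, z axes, in that order (R = Rz(yaw) Ry(pitch) Rx(roll)).
In Python, from station import status, viewer, arm gives the robot as it stands. The module is installed in compiled form; this text tells all that it offers.
- The arm moves only by the tool apply_moves, never from a script. Its argument "commands" is a list of rows, each an object of numbers: "dx", "dy", "dz": the shift along the world's x, y, z in mm; "spin": the turn about the world's z in degrees; "hand": the closure, from 0 (fully open) to 1 (shut). A call has exactly 5 rows; each row shifts and turns the commanded pose from where the row before left it; what a row does not reach is not made up. A row lasts 1/8 s, in which the tool goes at most 62.5 mm and 10.7 degrees, less where a joint would pass 70% of its speed; a pose out of reach is approached as far as the arm can. A call is refused whole if a number of a shift passes 62.5 or a number of a turn 10.7, either way. A call with a gripper value outside its range is refused whole. The fingers move at their own pace and stop on an object; "grip_force" is the grip in N (left out, the last holds). Time passes only in rows, so rows that do not move let the fingers close, or fill a call up. It gives the time, the measured TCP pose, the force and the opening at its end, in the units of the state.
- status.get_state(): the state, without advancing time (a new reading comes with each control period).
- viewer.grab_frame(name): name is "scene" or "top" or "wrist"; returns the picture (420x560x3 uint8, red, green, blue); there is no depth.
- viewer.camera_info(name): a dict with "fx", "fy", "cx", "cy" (pixels), "eye" and "attitude" of the camera in the world; the wrist camera has in their place "T_tool_cam" (4x4, takes a point from camera to tool coordinates, whose origin is the TCP and whose axes are the tool frame's). Camera axes: x right, y up, looking along -z (the intrinsics and any distortion apply to the point x, -y, -z); pixel columns grow to the right and rows downward; lengths in m; the calibration is good to about 2 mm. A picture is of the moment at which its call begins: read the wrist's pose just before it. camera_info takes no time and is no camera call.
- arm.job_done(): hands the job in, once; it reports no verdict.
The state is a dict: "t": time; "q": joint angles; "qd": joint speeds; "joint_efforts": joint torques, N m; "eef_pos": TCP position; "ee_rot": TCP orientation; "force": force on the tool from outside, world axes, zero at the start; "moment": the same for the moment, N m; "width": finger opening in m.
Only numpy, scipy, OpenCV 4.12 (cv2) and the standard library are available. Lean on these libraries where they do the work, as an engineer would, in place of code of your own. Each camera call takes 0.05 s, during which the arm holds its last target.

TASK

Lock out the test bench at the grey isolator box, using only pushes of the fingers: press the front of its orange cover all the way in and let go so that it pops fully open, push the red key inside fully down (it stays down), then swing the cover back down and press it all the way in again so that it latches shut, and come away. Do not pick up, knock over or push away anything that lies about.

Things in the scene. Friction and masses are not known exactly. Their poses are not given: they have to be found in the camera images.
- isolator: Grey isolator box fixed to the bench, 110 (x) x 134 (y) x 64 mm high. Origin: centre of its underside, on the bench top; x from its front (robot side) to the hinge side, y left, z up. Under the orange cover lies an open well (x -44 to 36, y -61 to 26 mm, walls' tops at 64 mm, floor at 34 mm) with the red key. The strip y 27 to 67 mm is the closed latch bay, top at 64 mm.
- cover (a joint): Angle of the orange cover (rad): 0 latched, level; -0.125 pressed in to its stop; 1.5 open, upright. Push-push latch: pressed to the stop (3 to 5 N at the front) and let go, it springs fully open in 1 to 2 s. Swung down and pressed to the stop again (2 to 6 N), then let go, it rises to 0 and stays; pressed less than 8 mm below level at the front it springs open again. One more press would reopen it.
- cover_press (a point): Ribbed place to press, on the cover's upper face, mid-width, 12 mm behind its front edge; moves with the cover. Cover: flat plate, 76 mm from hinge to front edge, 84 mm wide, 6 mm thick; latched, its upper face is 73 mm above the bench, 9 mm proud of the walls; at the stop its front edge is 9 mm lower. Press slowly, up to 2 cm/s: the latch resists a fast press (10 to 20 N part-way).
- cover_hinge (a point): Middle of the cover's hinge axis, along the box's y axis, 70 mm above the bench at x = 34, y = -18 mm of the box. From it the cover extends towards the robot when shut, straight up (to 146 mm) when open; it opens up and away from the robot, so it is swung down by pushing its back towards the robot, then down.
- red_key_top (a point): Centre of the top of the red key, a round mushroom key 17 mm across in a yellow collar, at x = -12 mm, y = -18 mm of the box, 46 mm from the hinge axis; its top is 53 mm above the bench when up and 47 mm when down. It is hidden under the cover while that is shut.
- red_key (a joint): How far the red key is pushed in (m): 0 up, 0.006 fully down at its stop. It moves straight down against a friction of 2.5 to 4 N and stays where it is left.
- test_weight: Small steel check weight, 22 mm across, 37 mm high, standing left of the box; origin at its underside. Leave alone.
- shim_olive: Olive setting block, 18 x 34 x 9 mm, lying left of the box; leave alone.
- pen_magenta: Magenta pen, 128 mm long, lying right of the box; leave alone.
- ring_gauge: Steel setting ring, 48 mm across, 14 mm high, lying in front of the box; leave alone.
- eraser: Blue and white eraser, 20 x 42 x 12 mm, far left on the bench; leave alone.
- marker_black: White and black marker, 146 mm long, far left on the bench; leave alone.

How it is judged:
On the way, in this order (a step that is already met when the one before it is completed fails the run):
1. the cover is pressed in (value of joint cover below -0.06 rad).
2. the cover has popped open (value of joint cover above 1.2 rad), for 0.1 s.
3. the red key is pushed fully down (value of joint red_key above 0.005 m), for 0.1 s.
At the end, for the whole second after the job is handed in: The cover is latched shut again (within 0.04 rad of level, not held down) and the red key under it is down by at least 5 of its 6 mm (value of joint cover between -0.04 and 0.04 rad and value of joint red_key above 0.005 m); the robot touches nothing.
It fails at once if a bystander was shifted by more than 3 cm, or lifted (distance of any of test_weight, shim_olive, pen_magenta, ring_gauge, eraser, marker_black from where it was at the start of the episode above 0.03 m or height (world z) of any of test_weight, shim_olive, pen_magenta, ring_gauge, eraser, marker_black above 0.015 m).
It fails at once if the check weight was knocked over (angle between test_weight's own z axis and vertical above 0.6 rad).
It also fails if it takes over 48 s, if anything falls off the work surface, if the arm or the gripper's body presses on something with over 40 N, if the wrist force passes 120 N, or if a joint passes its speed limit or range.

## Working session

There is one attempt and no reset: what is moved stays moved. The work goes in short steps, Python scripts to look and compute and a tool call to move; the robot and the scene stay as the last step left them, time stands still between calls to the robot, and variables do not carry over. Pictures are saved under pics/ and viewed, and the job is handed in when it is done.

Besides the shell and the picture viewer there is one more tool, called by a JSON object that holds its "op" and its "data". apply_moves: Moves the arm, as the interface text tells. Its arguments: {"type":"object","properties":{"commands":{"type":"array","items":{"type":"object","properties":{"dx":{"type":"number"},"dy":{"type":"number"},"dz":{"type":"number"},"spin":{"type":"number"},"hand":{"type":"number"}}}},"grip_force":{"type":"number"}},"required":["commands"]}

```bash
mkdir -p pics; python3 - <<'E'
from station import status, viewer, arm
import cv2,json
s=status.get_state();print(s)
for n in("scene","top","wrist"):
    im=viewer.grab_frame(n);cv2.imwrite(f"pics/{n}0.png",im[:,:,::-1]);print(n,viewer.camera_info(n))
E
```

```text
{'t': 0.0, 'q': array([-8.37890437e-01,  3.59345755e-01,  1.10438998e-02, -3.50174011e-04,
       -1.22409310e+00, -2.88094018e-01]), 'qd': array([ 0.00084002,  0.00051571,  0.0008963 ,  0.00057736,  0.00055603,
       -0.00203924]), 'joint_efforts': array([ 4.31809076e-05, -5.82713163e+01,  2.93057388e+01,  6.99725837e+00,
        6.95041599e-03, -1.42190734e-04]), 'eef_pos': array([ 0.29034706, -0.60913327,  0.40374253]), 'ee_rot': array([1.65583719, 1.56916414, 2.10052981]), 'force': array([ 0.33522802, -0.03179763,  0.2045282 ]), 'moment': array([-0.03339292,  0.0428519 ,  0.02351505]), 'width': 0.08810578615486836}
scene {'fx': 481.11083435771013, 'fy': 481.11083435771013, 'cx': 277.11546652873545, 'cy': 211.9939186270038, 'eye': array([-0.43428796, -0.73360876,  1.04900409]), 'attitude': array([ 0.90191035,  0.01134437, -0.83767288])}
top {'fx': 515.9972052046741, 'fy': 515.9972052046741, 'cx': 274.0993134358695, 'cy': 214.36538079406293, 'eye': array([0.24139809, 0.10889722, 1.48940175]), 'attitude': array([ 0.17044202, -0.02418081, -1.54828208])}
wrist {'fx': 318.7089207825914, 'fy': 318.7089207825914, 'cx': 279.42552773070946, 'cy': 211.6409087001947, 'T_tool_cam': array([[ 7.32651071e-04,  3.12211339e-01, -9.50012391e-01,
         1.97516341e-02],
       [ 9.99999718e-01, -3.87667332e-04,  6.43798684e-04,
        -7.32453720e-04],
       [-1.67287520e-04, -9.50012595e-01, -3.12211534e-01,
        -8.57044885e-02],
       [ 0.00000000e+00,  0.00000000e+00,  0.00000000e+00,
         1.00000000e+00]])}
```

View pics/scene0.png

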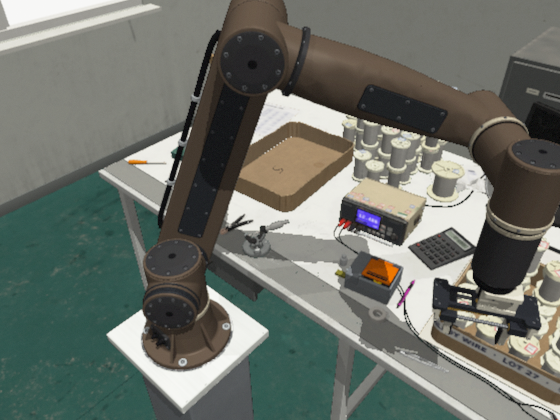

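View pics/top0.png

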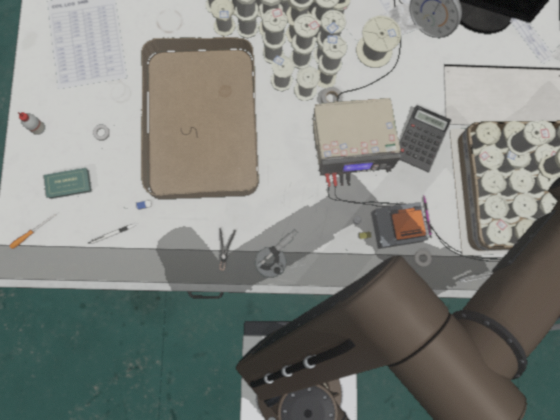

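View pics/wrist0.png

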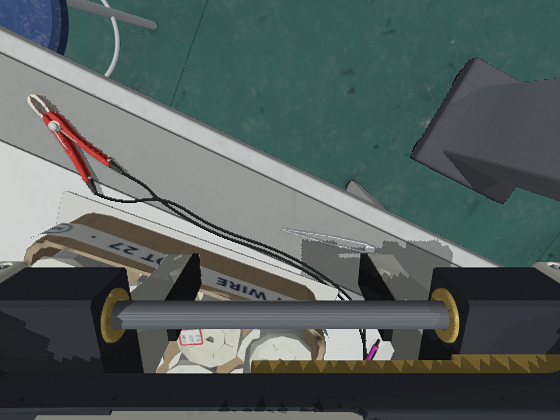

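The top view shows the box at about (400,223), with the orange cover at (408,222), pen at (427,215), ring at (423,258) and weight at (364,235). The scene view shows the box at (372,278). I'll zoom in on both.

```bash
cat > h.py <<'E'
import numpy as np,cv2
from scipy.spatial.transform import Rotation as Ro
from station import status,viewer
def cam(n,s=None):
    c=viewer.camera_info(n)
    K=np.array([[c['fx'],0,c['cx']],[0,c['fy'],c['cy']],[0,0,1]])
    if n=='wrist':
        s=s or status.get_state()
        T=np.eye(4);T[:3,:3]=Ro.from_euler('xyz',s['ee_rot']).as_matrix();T[:3,3]=s['eef_pos'];T=T@c['T_tool_cam']
        return K,T[:3,:3],T[:3,3]
    return K,Ro.from_euler('xyz',c['attitude']).as_matrix(),np.array(c['eye'])
def ray(c,uv):
    K,R,e=c;d=np.linalg.inv(K)@np.array([*uv,1.]);d=R@(d*[1,-1,-1]);return e,d
def plane(c,uv,z):
    e,d=ray(c,uv);return e+d*(z-e[2])/d[2]
def proj(c,p):
    K,R,e=c;q=(R.T@(np.array(p)-e))*[1,-1,-1];q=K@q;return q[:2]/q[2]
E
python3 - <<'E'
import cv2
a=cv2.imread('pics/top0.png')[185:275,340:450];cv2.imwrite('pics/top0z.png',cv2.resize(a,None,fx=6,fy=6,interpolation=cv2.INTER_CUBIC))
a=cv2.imread('pics/scene0.png')[235:330,325:425];cv2.imwrite('pics/scene0z.png',cv2.resize(a,None,fx=6,fy=6,interpolation=cv2.INTER_CUBIC))
E
```

```text
(no output)
```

View pics/top0z.png

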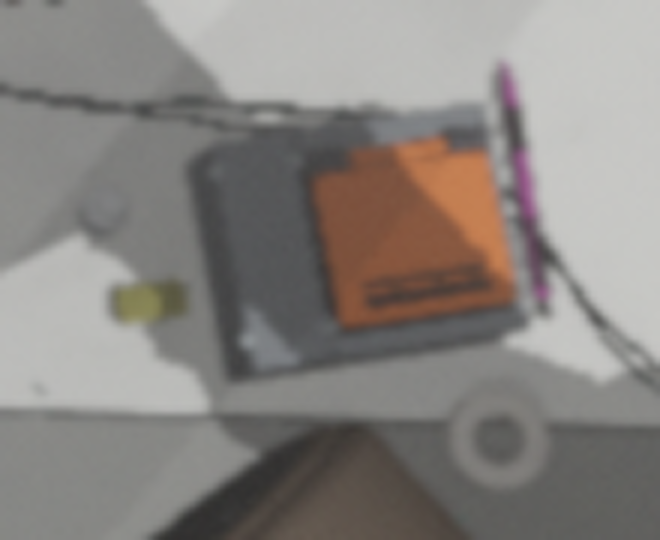

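View pics/scene0z.png

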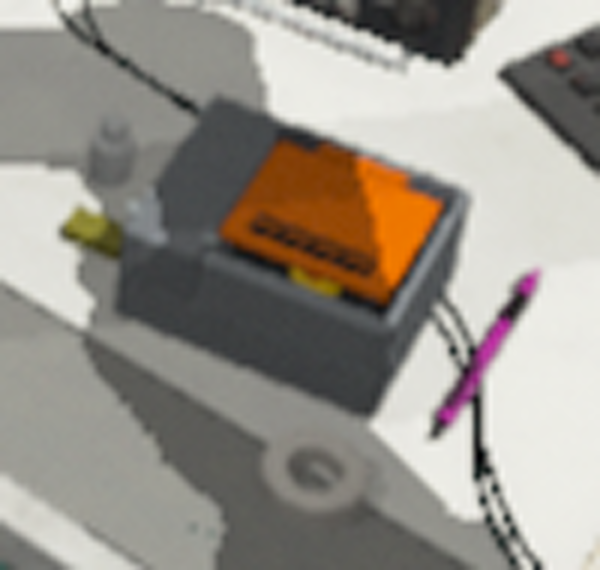

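```bash
python3 - <<'E'
from h import *
import itertools
T=cam('top');S=cam('scene')
z=lambda u,o:(u[0]/6-.08+o[0],u[1]/6-.08+o[1])
P={}
for n,o,c in(('top0',(340,185),T),('scene0',(325,235),S)):
    im=cv2.imread(f'pics/{n}.png');hsv=cv2.cvtColor(im,cv2.COLOR_BGR2HSV)
    m=cv2.inRange(hsv,(6,150,60),(16,255,255));m[:o[1]]=0;m[o[1]+90:]=0;m[:,:o[0]]=0;m[:,o[0]+105:]=0
    cn=max(cv2.findContours(m,0,2)[0],key=cv2.contourArea)
    r=cv2.minAreaRect(cn);print(n,r,cv2.approxPolyDP(cn,2.5,True)[:,0].tolist())
top=dict(FL=(341,328),FR=(515,304),BR=(492,150),BL=(313,175))
sc=dict(FL=(220,238),FR=(388,306),BR=(448,198),BL=(277,140))
for k in top:
    a=plane(T,z(top[k],(340,185)),.073);b=plane(S,z(sc[k],(325,235)),.073)
    e1,d1=ray(T,z(top[k],(340,185)));e2,d2=ray(S,z(sc[k],(325,235)))
    A=np.c_[d1,-d2];t=np.linalg.lstsq(A,e2-e1,rcond=None)[0];p=(e1+d1*t[0]+e2+d2*t[1])/2
    P[k]=(a+b)/2;print(k,a.round(4),b.round(4),p.round(4))
print('front w',np.linalg.norm(P['FL']-P['FR']),'back',np.linalg.norm(P['BL']-P['BR']),'len',np.linalg.norm(P['FL']-P['BL']),np.linalg.norm(P['FR']-P['BR']))
for k,u in dict(ring=(500,437),penA=(505,65),penB=(543,308),wt=(102,208),shim=(147,300)).items(): print(k,plane(T,z(u,(340,185)),.008).round(3))
for k,u in dict(FR=(525,333),BR=(485,105),BL=(205,155),FL=(237,370)).items(): print('box',k,plane(T,z(u,(340,185)),.064).round(4))
for k,u in dict(FR=(388,328),BR=(467,195),FL=(122,245),BL=(212,97)).items(): print('boxS',k,plane(S,z(u,(325,235)),.064).round(4))
E
```

```text
top0 ((419.0, 223.0), (0.0, 0.0), 0.0) [[419, 223]]
scene0 ((380.17242431640625, 270.5689697265625), (32.682376861572266, 21.354963302612305), 21.801406860351562) [[372, 258], [362, 274], [389, 285], [398, 269]]
FL [ 0.424  -0.2623  0.073 ] [ 0.4216 -0.2664  0.073 ] [ 0.425  -0.2639  0.0685]
FR [ 0.4372 -0.3438  0.073 ] [ 0.4363 -0.3479  0.073 ] [ 0.4385 -0.3458  0.0694]
BR [ 0.5097 -0.3349  0.073 ] [ 0.5146 -0.3324  0.073 ] [ 0.5093 -0.334   0.0778]
BL [ 0.4956 -0.2504  0.073 ] [ 0.4947 -0.2499  0.073 ] [ 0.4952 -0.2501  0.0729]
front w 0.08265411287744595 back 0.08522477817926893 len 0.07371423469985583 0.0763914802542863
ring [ 0.381 -0.355  0.008]
penA [ 0.565 -0.363  0.008]
penB [ 0.445 -0.378  0.008]
wt [ 0.488 -0.163  0.008]
shim [ 0.444 -0.185  0.008]
box FR [ 0.425 -0.351  0.064]
box BR [ 0.533 -0.335  0.064]
box BL [ 0.5054 -0.2018  0.064 ]
box FL [ 0.4042 -0.2157  0.064 ]
boxS FR [ 0.4326 -0.3515  0.064 ]
boxS BR [ 0.5311 -0.3344  0.064 ]
boxS FL [ 0.3953 -0.2302  0.064 ]
boxS BL [ 0.5079 -0.2041  0.064 ]
```

```bash
python3 - <<'E'
from h import *
s=status.get_state();R=Ro.from_euler('xyz',s['ee_rot']).as_matrix();print(R.round(3))
yj=np.degrees(np.arctan2(R[1,1],R[0,1]));print('jaw yaw',yj,'camera dir yaw',np.degrees(np.arctan2(-R[1,2],-R[0,2])))
yaw=.175
c=np.array([.4665,-.2984]);ex=np.array([np.cos(yaw),np.sin(yaw)]);ey=np.array([-ex[1],ex[0]])
O=c+.004*ex+.018*ey;print('origin',O)
for n,p in dict(press=(-30,-18),key=(-12,-18),hinge=(34,-18)).items(): print(n,(O+ex*p[0]/1e3+ey*p[1]/1e3).round(4))
# PSU: top-near corners in both views (full-res pixels)
T=cam('top');S=cam('scene')
for z in(0,.08,.1,.12,.15): print(z,plane(T,(318,172),z).round(3),plane(T,(399,165),z).round(3),'S',plane(S,(343,188),z).round(3),plane(S,(413,213),z).round(3),'bottom',plane(S,(408,243),0).round(3))
a=cv2.imread('pics/scene0.png')[160:300,310:450];cv2.imwrite('pics/scene0p.png',cv2.resize(a,None,fx=4,fy=4))
E
```

```text
[[-0.001 -0.43   0.903]
 [ 0.001  0.903  0.43 ]
 [-1.     0.001 -0.   ]]
jaw yaw 115.4791635482965 camera dir yaw -154.52082541085704
origin [ 0.46730496 -0.27997849]
press [ 0.4409 -0.3029]
key [ 0.4586 -0.2998]
hinge [ 0.5039 -0.2918]
0 [ 0.63  -0.049  0.   ] [ 0.659 -0.292  0.   ] S [0.814 0.075 0.   ] [ 0.852 -0.197  0.   ] bottom [ 0.703 -0.264  0.   ]
0.08 [ 0.609 -0.041  0.08 ] [ 0.636 -0.271  0.08 ] S [0.719 0.013 0.08 ] [ 0.754 -0.238  0.08 ] bottom [ 0.703 -0.264  0.   ]
0.1 [ 0.604 -0.039  0.1  ] [ 0.631 -0.265  0.1  ] S [ 0.695 -0.002  0.1  ] [ 0.729 -0.248  0.1  ] bottom [ 0.703 -0.264  0.   ]
0.12 [ 0.599 -0.036  0.12 ] [ 0.625 -0.26   0.12 ] S [ 0.671 -0.018  0.12 ] [ 0.705 -0.259  0.12 ] bottom [ 0.703 -0.264  0.   ]
0.15 [ 0.591 -0.033  0.15 ] [ 0.617 -0.252  0.15 ] S [ 0.636 -0.041  0.15 ] [ 0.668 -0.274  0.15 ] bottom [ 0.703 -0.264  0.   ]
```

View pics/scene0p.png

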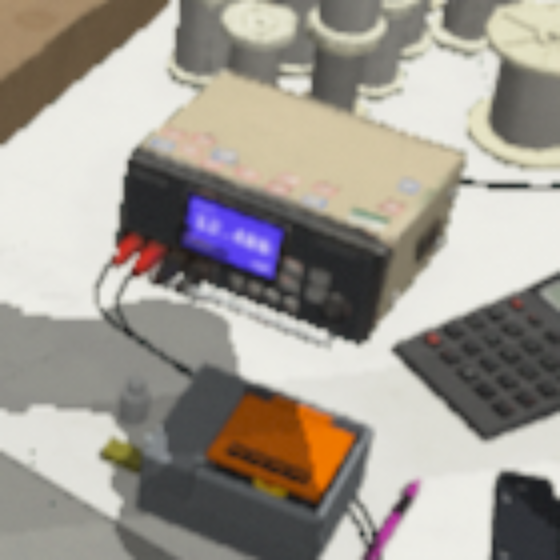

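The box origin is about (0.467,-0.280) at a yaw of about 10°. Cover size (83–85 × 74–76 mm) and corner heights agree with the given sizes. The supply unit behind is about 0.1 m high and clear. The camera side faces the robot once aligned. Moving over the press point with the jaws closed.

{"op": "apply_moves", "data": {"commands": [{"dx": 25,"dy": 51,"dz": 0,"spin": -3.1,"hand": 1},{"dx": 25,"dy": 51,"dz": 0,"spin": -3.1,"hand": 1},{"dx": 25,"dy": 51,"dz": 0,"spin": -3.1,"hand": 1},{"dx": 25,"dy": 51,"dz": 0,"spin": -3.1,"hand": 1},{"dx": 25,"dy": 51,"dz": 0,"spin": -3.1,"hand": 1}], "grip_force": 10}}

```text
t: 0.78
eef_pos: [0.4159, -0.3526, 0.4046]
ee_rot: [1.033, 1.571, 1.205]
force: [0.8, 1.9, -0.1]
width: 0.0433
```

{"op": "apply_moves", "data": {"commands": [{"dx": 24,"dy": 51,"dz": -15,"spin": 0,"hand": 1},{"dx": 0,"dy": 0,"dz": -30,"spin": 0,"hand": 1},{"dx": 0,"dy": 0,"dz": -35,"hand": 1},{"dx": 0,"dy": 0,"dz": -10,"hand": 1},{"dx": 0,"dy": 0,"dz": 0,"hand": 1}]}}

```text
invalid input at $.commands[2]: expected keys dx, dy, dz, spin, hand
```

```bash
cat >> h.py <<'E'
yaw=.175
OX=np.array([.4673,-.280]);ex=np.array([np.cos(yaw),np.sin(yaw)]);ey=np.array([-ex[1],ex[0]])
def tip(s):
    d=(np.array(s['eef_pos'])[:2]-OX);return np.array([d@ex*1e3,d@ey*1e3,(s['eef_pos'][2]-.178)*1e3]).round(1)
E
python3 - <<'E'
from h import *
s=status.get_state();print(s['t'],s['eef_pos'],s['force'],s['width'],tip(s))
R=Ro.from_euler('xyz',s['ee_rot']).as_matrix();print(np.degrees(np.arctan2(R[1,1],R[0,1])))
for n in('wrist','top'):
    im=viewer.grab_frame(n)[:,:,::-1];cv2.imwrite(f'pics/{n}1.png',im)
c=cam('wrist',s)
b=lambda x,y,z:np.r_[OX+ex*x/1e3+ey*y/1e3,z/1e3]
im=cv2.imread('pics/wrist1.png')
for p in[(-42,-60,73),(-42,24,73),(34,-60,73),(34,24,73),(-30,-18,73),(-55,-67,64),(-55,67,64),(55,67,64)]:
    u=proj(c,b(*p));print(p,u.round());cv2.circle(im,tuple(int(v) for v in u),3,(0,255,0),1)
cv2.imwrite('pics/wrist1a.png',im)
E
```

```text
0.775 [ 0.41585659 -0.35257513  0.40461368] [ 0.84672958  1.8560842  -0.11403569] 0.04325530255516708 [-63.3 -62.5 226.6]
99.87720104780654
(-42, -60, 73) [283. 216.]
(-42, 24, 73) [364. 215.]
(34, -60, 73) [283. 280.]
(34, 24, 73) [359. 280.]
(-30, -18, 73) [323. 226.]
(-55, -67, 64) [276. 201.]
(-55, 67, 64) [404. 201.]
(55, 67, 64) [393. 292.]
```

View pics/wrist1a.png

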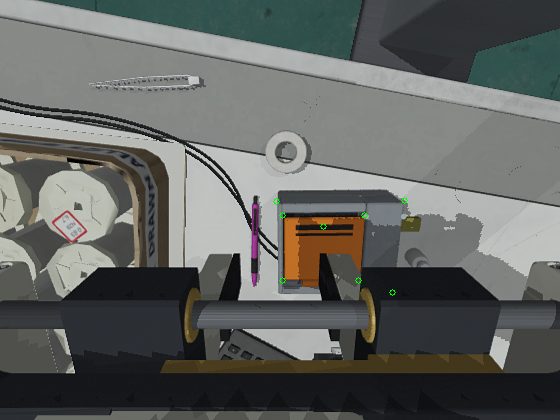

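The move to above the box left the wrist camera seeing the cover at about (284–364, 215–287). My predicted points sit on it within about 2 px. I'll refine from this view.

```bash
python3 - <<'E'
from h import *
s=status.get_state();im=viewer.grab_frame('wrist')[:,:,::-1].copy();c=cam('wrist',s)
print(s['eef_pos'],tip(s))
cv2.imwrite('pics/w1.png',im);hsv=cv2.cvtColor(im,cv2.COLOR_BGR2HSV);m=cv2.inRange(hsv,(4,130,60),(18,255,255));m[:,:270]=0;m[:,375:]=0;m[:200]=0;m[300:]=0
cn=max(cv2.findContours(m,0,2)[0],key=cv2.contourArea);q=cv2.approxPolyDP(cn,3,True)[:,0];print(q.tolist())
for u in q:
    p=plane(c,u+.0,.073);d=p[:2]-OX;print(u,p.round(4),(d@ex*1e3).round(1),(d@ey*1e3).round(1))
cv2.imwrite('pics/w1z.png',cv2.resize(im[185:305,260:420],None,fx=5,fy=5))
E
```

```text
[ 0.41703125 -0.35060402  0.40492572] [-61.8 -60.8 226.9]
[[362, 217], [283, 216], [282, 276], [299, 277], [300, 284], [311, 284], [313, 252], [342, 253], [348, 267], [358, 266]]
[362 217] [ 0.4251 -0.2631  0.073 ] -38.6 24.0
[283 216] [ 0.4385 -0.344   0.073 ] -39.5 -58.0
[282 276] [ 0.5076 -0.3324  0.073 ] 30.6 -58.7
[299 277] [ 0.5055 -0.3137  0.073 ] 31.8 -39.8
[300 284] [ 0.514  -0.3109  0.073 ] 40.6 -38.5
[311 284] [ 0.5118 -0.2988  0.073 ] 40.6 -26.3
[313 252] [ 0.4731 -0.3048  0.073 ] 1.4 -25.4
[342 253] [ 0.4687 -0.2738  0.073 ] 2.5 5.8
[348 267] [ 0.484  -0.2634  0.073 ] 19.3 13.5
[358 266] [ 0.4809 -0.2529  0.073 ] 18.1 24.3
```

View pics/w1z.png

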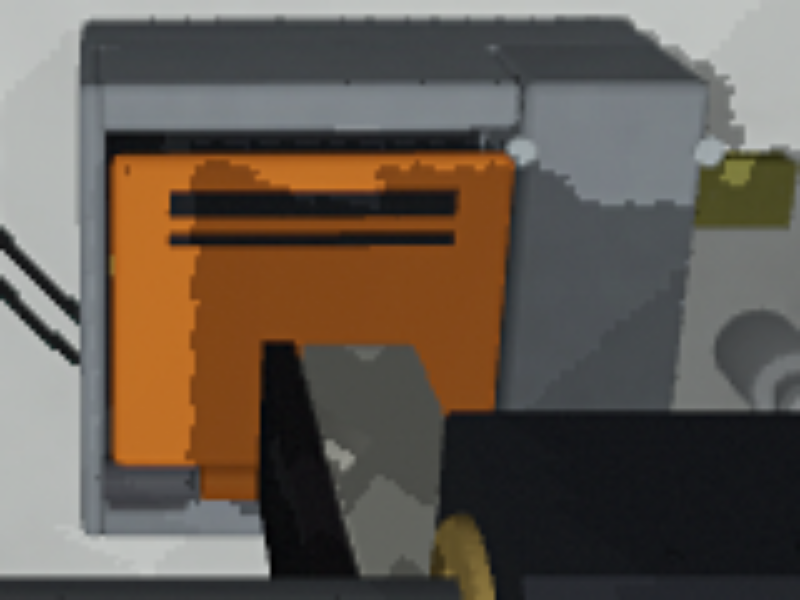

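{"op": "apply_moves", "data": {"commands": [{"dx": 25,"dy": 48,"dz": -15,"spin": 0,"hand": 1},{"dx": 0,"dy": 0,"dz": -50,"spin": 0,"hand": 1},{"dx": 0,"dy": 0,"dz": -40,"spin": 0,"hand": 1},{"dx": 0,"dy": 0,"dz": -25,"spin": 0,"hand": 1},{"dx": 0,"dy": 0,"dz": 0,"spin": 0,"hand": 1}]}}

```text
t: 1.55
eef_pos: [0.4394, -0.3068, 0.2727]
ee_rot: [2.688, 1.566, 2.861]
force: [0.4, 0.7, 0.6]
width: 0.0003
```

```bash
sed -i 's/^OX=np.array(\[.4673,-.280\])/OX=np.array([.4687,-.2793])/' h.py; cat > st.py <<'E'
from h import *
s=status.get_state();R=Ro.from_euler('xyz',s['ee_rot']).as_matrix()
print(s['t'],s['eef_pos'].round(4),'F',s['force'].round(1),s['width'].__round__(4),'tip',tip(s),'jaw',np.degrees(np.arctan2(R[1,1],R[0,1])).round(1))
E
python3 st.py
```

```text
1.55 [ 0.4394 -0.3068  0.2727] F [0.4 0.7 0.6] 0.0003 tip [-33.6 -22.   94.7] jaw 99.9
```

{"op": "apply_moves", "data": {"commands": [{"dx": 3,"dy": 4.5,"dz": -7,"spin": 0,"hand": 1},{"dx": 0,"dy": 0,"dz": -7,"spin": 0,"hand": 1},{"dx": 0,"dy": 0,"dz": -2,"spin": 0,"hand": 1},{"dx": 0,"dy": 0,"dz": -2,"spin": 0,"hand": 1},{"dx": 0,"dy": 0,"dz": -2,"spin": 0,"hand": 1}]}}

```text
t: 2.17
eef_pos: [0.4435, -0.3018, 0.2548]
ee_rot: [-0.544, 1.57, -0.369]
force: [0.3, -0.4, 0.4]
width: 0.0006
```

```bash
python3 st.py
```

```text
2.175 [ 0.4435 -0.3018  0.2548] F [ 0.3 -0.4  0.4] 0.0006 tip [-28.8 -17.8  76.8] jaw 100.0
```

{"op": "apply_moves", "data": {"commands": [{"dx": 0,"dy": 0,"dz": -2,"spin": 0,"hand": 1},{"dx": 0,"dy": 0,"dz": -2,"spin": 0,"hand": 1},{"dx": 0,"dy": 0,"dz": -2,"spin": 0,"hand": 1},{"dx": 0,"dy": 0,"dz": -2,"spin": 0,"hand": 1},{"dx": 0,"dy": 0,"dz": -2,"spin": 0,"hand": 1}]}}

```text
t: 2.8
eef_pos: [0.4435, -0.3018, 0.2446]
ee_rot: [-0.528, 1.571, -0.354]
force: [-0.6, 0.1, 2.9]
width: 0.0002
```

```bash
python3 st.py
```

```text
2.8 [ 0.4435 -0.3018  0.2446] F [-0.6  0.1  2.9] 0.0002 tip [-28.8 -17.8  66.6] jaw 100.0
```

Nearly at the stop (2.9 N). Pressing the last few millimetres slowly.

{"op": "apply_moves", "data": {"commands": [{"dx": 0,"dy": 0,"dz": -1,"spin": 0,"hand": 1},{"dx": 0,"dy": 0,"dz": -1,"spin": 0,"hand": 1},{"dx": 0,"dy": 0,"dz": -1,"spin": 0,"hand": 1},{"dx": 0,"dy": 0,"dz": -0.5,"spin": 0,"hand": 1},{"dx": 0,"dy": 0,"dz": 0,"spin": 0,"hand": 1}]}}

```text
t: 3.42
eef_pos: [0.4436, -0.302, 0.2434]
ee_rot: [-0.888, 1.569, -0.713]
force: [-6.8, 5.0, 25.0]
width: 0.0004
```

```bash
python3 st.py
```

```text
3.425 [ 0.4436 -0.302   0.2434] F [-6.8  5.  25. ] 0.0004 tip [-28.6 -17.9  65.4] jaw 100.0
```

Hard stop reached at tip z 65.4 mm (66 expected). Letting go and rising.

{"op": "apply_moves", "data": {"commands": [{"dx": 0,"dy": 0,"dz": 20,"spin": 0,"hand": 1},{"dx": -5,"dy": 0,"dz": 55,"spin": 0,"hand": 1},{"dx": -5,"dy": 0,"dz": 50,"spin": 0,"hand": 1},{"dx": 0,"dy": 0,"dz": 0,"spin": 0,"hand": 1},{"dx": 0,"dy": 0,"dz": 0,"spin": 0,"hand": 1}]}}

```text
t: 4.05
eef_pos: [0.4331, -0.3016, 0.3656]
ee_rot: [1.314, 1.57, 1.488]
force: [0.3, 0.0, -0.7]
width: 0.0005
```

{"op": "apply_moves", "data": {"commands": [{"dx": 0,"dy": 0,"dz": 0,"spin": 0,"hand": 1},{"dx": 0,"dy": 0,"dz": 0,"spin": 0,"hand": 1},{"dx": 0,"dy": 0,"dz": 0,"spin": 0,"hand": 1},{"dx": 0,"dy": 0,"dz": 0,"spin": 0,"hand": 1},{"dx": 0,"dy": 0,"dz": 0,"spin": 0,"hand": 1}]}}

```text
t: 4.68
eef_pos: [0.4334, -0.3018, 0.3661]
ee_rot: [2.646, 1.571, 2.82]
force: [0.2, -0.6, 0.5]
width: 0.0001
```

{"op": "apply_moves", "data": {"commands": [{"dx": 0,"dy": 0,"dz": 0,"spin": 0,"hand": 1},{"dx": 0,"dy": 0,"dz": 0,"spin": 0,"hand": 1},{"dx": 0,"dy": 0,"dz": 0,"spin": 0,"hand": 1},{"dx": 0,"dy": 0,"dz": 0,"spin": 0,"hand": 1},{"dx": 0,"dy": 0,"dz": 0,"spin": 0,"hand": 1}]}}

```text
t: 5.3
eef_pos: [0.4334, -0.3018, 0.3662]
ee_rot: [-0.055, 1.571, 0.119]
force: [-0.9, 0.3, -0.7]
width: 0.0006
```

```bash
python3 st.py; python3 - <<'E'
from h import *
s=status.get_state();c=cam('wrist',s)
a=viewer.grab_frame('wrist')[:,:,::-1].copy()
b=viewer.grab_frame('scene')[:,:,::-1].copy()
bp=lambda x,y,z:np.r_[OX+ex*x/1e3+ey*y/1e3,z/1e3]
for p in[(-12,-18,53),(-44,-61,64),(-44,26,64)]: 
    u=proj(c,bp(*p));print(u.round());cv2.circle(a,tuple(int(v) for v in u),3,(0,255,0),1)
b=cv2.resize(b[200:340,300:460],None,fx=3,fy=3);a=a[:420]
o=np.zeros((420,800,3),np.uint8);o[:]=0;o[:420,:480]=b;cv2.imwrite('pics/s2.png',o);cv2.imwrite('pics/w2.png',a)
E
```

```text
5.3 [ 0.4334 -0.3018  0.3662] F [-0.9  0.3 -0.7] 0.0006 tip [-38.7 -16.  188.2] jaw 100.0
[278. 227.]
[232. 199.]
[326. 198.]
```

View pics/s2.png

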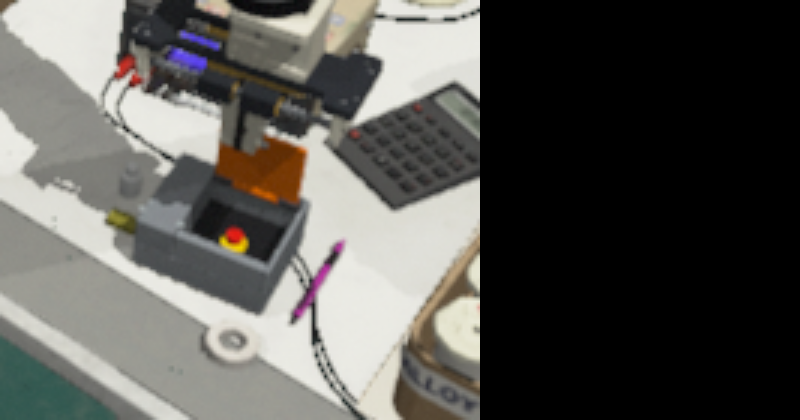

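View pics/w2.png

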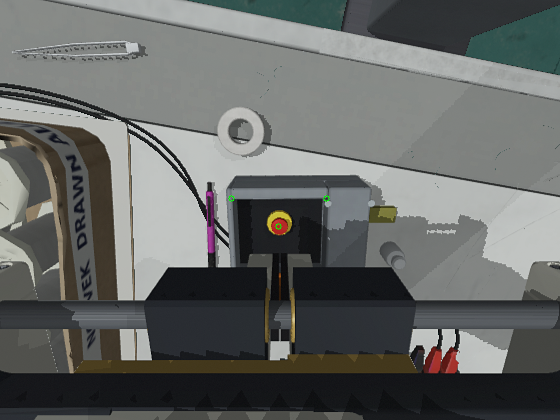

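Cover is upright and the key shows at (279,226), where I predicted (278,227). Going down to the key, offset 6 mm to the front so the gripper body clears the open cover.

{"op": "apply_moves", "data": {"commands": [{"dx": 20.5,"dy": 1.5,"dz": 0,"spin": 0,"hand": 1},{"dx": 0,"dy": 0,"dz": -40,"spin": 0,"hand": 1},{"dx": 0,"dy": 0,"dz": -45,"spin": 0,"hand": 1},{"dx": 0,"dy": 0,"dz": -35,"spin": 0,"hand": 1},{"dx": 0,"dy": 0,"dz": 0,"spin": 0,"hand": 1}]}}

```text
t: 6.02
eef_pos: [0.4538, -0.3, 0.2437]
ee_rot: [2.705, 1.565, 2.88]
force: [-0.8, 0.9, 1.1]
width: 0.0005
```

```bash
python3 st.py; python3 - <<'E'
from h import *
b=viewer.grab_frame('scene')[:,:,::-1].copy()
cv2.imwrite('pics/s3.png',cv2.resize(b[200:340,300:460],None,fx=4,fy=4))
E
```

```text
6.025 [ 0.4538 -0.3     0.2437] F [-0.8  0.9  1.1] 0.0005 tip [-18.3 -17.8  65.7] jaw 100.0
```

View pics/s3.png

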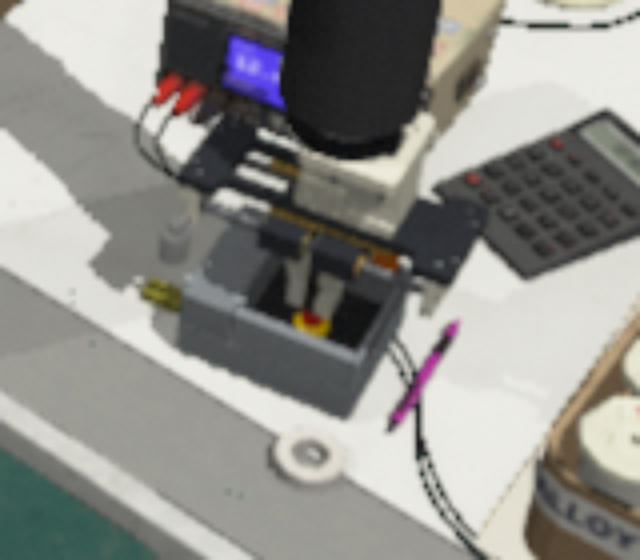

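{"op": "apply_moves", "data": {"commands": [{"dx": 0,"dy": 0,"dz": -7,"spin": 0,"hand": 1},{"dx": 0,"dy": 0,"dz": -3,"spin": 0,"hand": 1},{"dx": 0,"dy": 0,"dz": -3,"spin": 0,"hand": 1},{"dx": 0,"dy": 0,"dz": -2,"spin": 0,"hand": 1},{"dx": 0,"dy": 0,"dz": -2,"spin": 0,"hand": 1}]}}

```text
t: 6.7
eef_pos: [0.454, -0.3004, 0.2294]
ee_rot: [-0.661, 1.57, -0.487]
force: [-2.4, 0.3, 1.3]
width: 0.0008
```

{"op": "apply_moves", "data": {"commands": [{"dx": 0,"dy": 0,"dz": -1,"spin": 0,"hand": 1},{"dx": 0,"dy": 0,"dz": -1,"spin": 0,"hand": 1},{"dx": 0,"dy": 0,"dz": -1,"spin": 0,"hand": 1},{"dx": 0,"dy": 0,"dz": 0,"spin": 0,"hand": 1},{"dx": 0,"dy": 0,"dz": 0,"spin": 0,"hand": 1}]}}

```text
t: 7.32
eef_pos: [0.454, -0.3003, 0.2262]
ee_rot: [-0.465, 1.571, -0.29]
force: [0.3, 0.6, 1.7]
width: 0.0004
```

```bash
python3 st.py
```

```text
7.325 [ 0.454  -0.3003  0.2262] F [0.3 0.6 1.7] 0.0004 tip [-18.2 -18.1  48.2] jaw 100.0
```

{"op": "apply_moves", "data": {"commands": [{"dx": 0,"dy": 0,"dz": -1,"spin": 0,"hand": 1},{"dx": 0,"dy": 0,"dz": -1,"spin": 0,"hand": 1},{"dx": 0,"dy": 0,"dz": -1,"spin": 0,"hand": 1},{"dx": 0,"dy": 0,"dz": -0.5,"spin": 0,"hand": 1},{"dx": 0,"dy": 0,"dz": 0,"spin": 0,"hand": 1}]}}

```text
t: 7.95
eef_pos: [0.4541, -0.3004, 0.2243]
ee_rot: [-0.835, 1.57, -0.659]
force: [-4.8, 3.5, 19.2]
width: 0.0001
```

```bash
python3 st.py
```

```text
7.95 [ 0.4541 -0.3004  0.2243] F [-4.8  3.5 19.2] 0.0001 tip [-18.1 -18.2  46.3] jaw 100.0
```

Key hit its stop (19 N at 46.3 mm). Rising, looking at it, and working out the arc for closing.

{"op": "apply_moves", "data": {"commands": [{"dx": 0,"dy": 0,"dz": 30,"spin": 0,"hand": 1},{"dx": 0,"dy": 0,"dz": 50,"spin": 0,"hand": 1},{"dx": 0,"dy": 0,"dz": 55,"spin": 0,"hand": 1},{"dx": -10,"dy": 0,"dz": 0,"spin": 0,"hand": 1},{"dx": 0,"dy": 0,"dz": 0,"spin": 0,"hand": 1}]}}

```text
t: 8.57
eef_pos: [0.443, -0.3001, 0.3574]
ee_rot: [1.526, 1.57, 1.7]
force: [0.2, -0.0, -0.2]
width: 0.0004
```

```bash
python3 st.py; python3 - <<'E'
from h import *
s=status.get_state();c=cam('wrist',s)
a=viewer.grab_frame('wrist')[:,:,::-1].copy();b=viewer.grab_frame('scene')[:,:,::-1].copy()
bp=lambda x,y,z:np.r_[OX+ex*x/1e3+ey*y/1e3,z/1e3]
for z in(47,53):print(z,proj(c,bp(-12,-18,z)).round(1))
hsv=cv2.cvtColor(a,cv2.COLOR_BGR2HSV);m=(cv2.inRange(hsv,(0,170,80),(4,255,255))|cv2.inRange(hsv,(175,170,80),(180,255,255)));m[:190]=0;m[265:]=0;m[:,:200]=0;m[:,340:]=0
print('red',cv2.boundingRect(m))
cv2.imwrite('pics/w4.png',cv2.resize(a[160:280,180:380],None,fx=4,fy=4));cv2.imwrite('pics/s4.png',cv2.resize(b[200:340,300:460],None,fx=4,fy=4))
pr=None
th=np.r_[1.5,1.4,np.arange(1.3,.05,-.1),.0]
for i,t in enumerate(th):
    r=60+12*min(1,(1.5-t)/1.3)
    x=34-r*np.cos(t)+3*np.sin(t)+9.5;z=70+r*np.sin(t)+3*np.cos(t)
    q=np.array([x,z])
    if pr is not None:
        d=q-pr;print(f'{t:.2f} box x {x:.1f} z {z:.1f}  d world {d[0]*ex[0]:.1f} {d[0]*ex[1]:.1f} {d[1]:.1f}')
    else: print(x,z)
    pr=q
E
```

```text
8.575 [ 0.443  -0.3001  0.3574] F [ 0.2 -0.  -0.2] 0.0004 tip [-28.9 -16.  179.4] jaw 100.0
47 [278.2 218.3]
53 [278.2 220.4]
red (271, 210, 17, 16)
42.24825285974999 130.06191080124637
1.40 box x 36.1 z 130.5  d world -6.1 -1.1 0.5
1.30 box x 29.8 z 130.4  d world -6.2 -1.1 -0.2
1.20 box x 23.6 z 129.6  d world -6.2 -1.1 -0.8
1.10 box x 17.3 z 128.1  d world -6.2 -1.1 -1.5
1.00 box x 11.1 z 126.0  d world -6.1 -1.1 -2.1
0.90 box x 5.1 z 123.2  d world -5.9 -1.0 -2.8
0.80 box x -0.7 z 119.8  d world -5.7 -1.0 -3.4
0.70 box x -6.1 z 115.7  d world -5.4 -0.9 -4.1
0.60 box x -11.2 z 111.0  d world -5.0 -0.9 -4.7
0.50 box x -15.8 z 105.8  d world -4.6 -0.8 -5.2
0.40 box x -19.9 z 100.1  d world -4.1 -0.7 -5.7
0.30 box x -23.5 z 93.9  d world -3.5 -0.6 -6.2
0.20 box x -26.5 z 87.2  d world -2.9 -0.5 -6.6
0.10 box x -27.8 z 80.2  d world -1.4 -0.2 -7.1
0.00 box x -28.5 z 73.0  d world -0.6 -0.1 -7.2
```

View pics/w4.png

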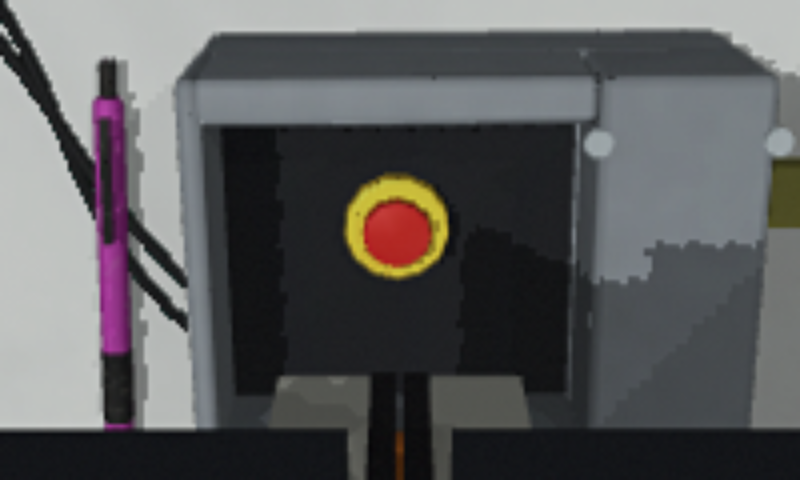

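View pics/s4.png

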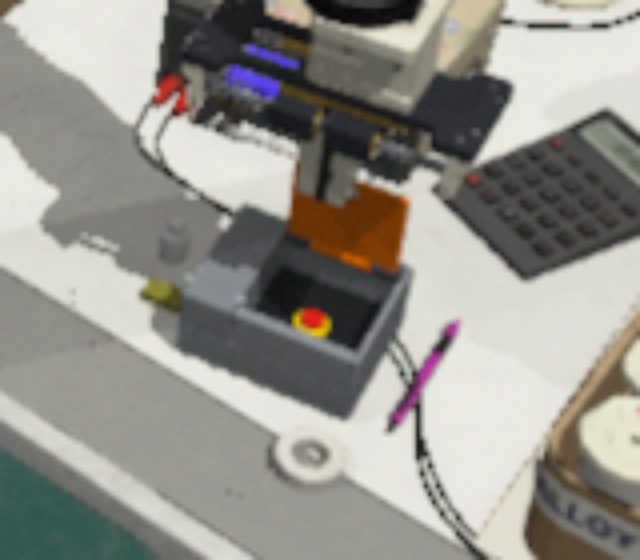

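Key is down: red centre at row 218, matching the down prediction of 218.3. The cover stands upright. Crossing over and dropping behind it.

{"op": "apply_moves", "data": {"commands": [{"dx": 29,"dy": 4.5,"dz": 0,"spin": 0,"hand": 1},{"dx": 29,"dy": 4.5,"dz": 0,"spin": 0,"hand": 1},{"dx": 28,"dy": 4,"dz": 0,"spin": 0,"hand": 1},{"dx": 0,"dy": 0,"dz": -25,"spin": 0,"hand": 1},{"dx": 0,"dy": 0,"dz": -25,"spin": 0,"hand": 1}]}}

```text
t: 9.3
eef_pos: [0.5302, -0.287, 0.3052]
ee_rot: [2.725, 1.568, 2.9]
force: [0.3, -0.6, 0.7]
width: 0.0004
```

```bash
python3 st.py; python3 - <<'E'
from h import *
b=viewer.grab_frame('scene')[:,:,::-1].copy()
cv2.imwrite('pics/s5.png',cv2.resize(b[200:340,300:460],None,fx=4,fy=4))
E
```

```text
9.3 [ 0.5302 -0.287   0.3052] F [ 0.3 -0.6  0.7] 0.0004 tip [ 59.3 -18.3 127.2] jaw 100.0
```

View pics/s5.png

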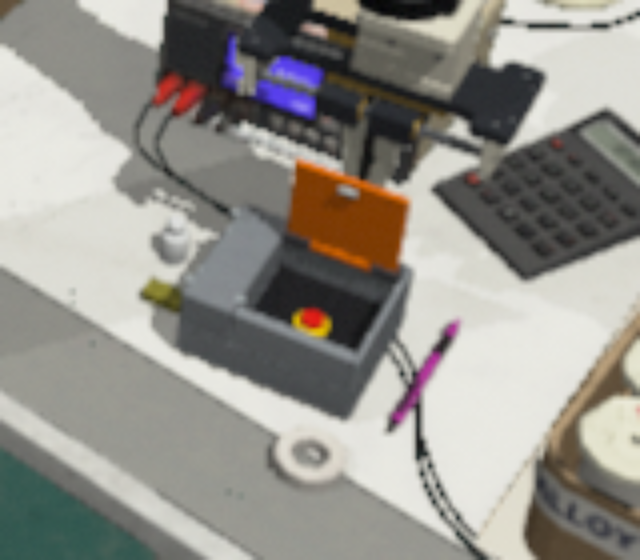

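Fingers are behind the cover, clear of it. Pushing it forward along the arc.

{"op": "apply_moves", "data": {"commands": [{"dx": -9,"dy": -1.5,"dz": 2,"spin": 0,"hand": 1},{"dx": -8,"dy": -1.5,"dz": 1,"spin": 0,"hand": 1},{"dx": -6,"dy": -1,"dz": 0.5,"spin": 0,"hand": 1},{"dx": -6,"dy": -1,"dz": 0,"spin": 0,"hand": 1},{"dx": -6,"dy": -1,"dz": -0.5,"spin": 0,"hand": 1}]}}

```text
t: 9.98
eef_pos: [0.4947, -0.2934, 0.3112]
ee_rot: [-0.419, 1.569, -0.244]
force: [1.9, -1.0, -0.8]
width: 0.0002
```

```bash
python3 st.py; python3 - <<'E'
from h import *
b=viewer.grab_frame('scene')[:,:,::-1].copy()
cv2.imwrite('pics/s6.png',cv2.resize(b[200:340,300:460],None,fx=4,fy=4))
E
```

```text
9.975 [ 0.4947 -0.2934  0.3112] F [ 1.9 -1.  -0.8] 0.0002 tip [ 23.1 -18.4 133.2] jaw 100.0
```

View pics/s6.png

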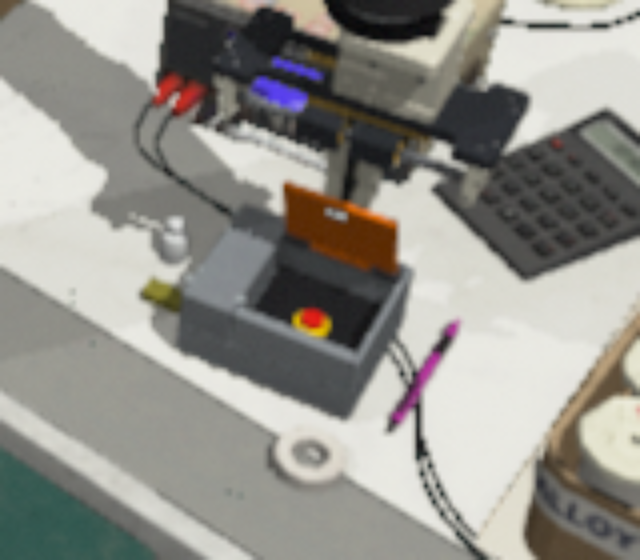

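{"op": "apply_moves", "data": {"commands": [{"dx": -6,"dy": -1,"dz": -2.5,"spin": 0,"hand": 1},{"dx": -6,"dy": -1,"dz": -3,"spin": 0,"hand": 1},{"dx": -6,"dy": -1,"dz": -3.5,"spin": 0,"hand": 1},{"dx": -5.5,"dy": -1,"dz": -4,"spin": 0,"hand": 1},{"dx": -5.5,"dy": -1,"dz": -4,"spin": 0,"hand": 1}]}}

```text
t: 10.65
eef_pos: [0.4656, -0.2983, 0.2932]
ee_rot: [0.912, 1.571, 1.086]
force: [1.9, 0.2, -0.3]
width: -0.0
```

```bash
python3 st.py; python3 - <<'E'
from h import *
b=viewer.grab_frame('scene')[:,:,::-1].copy()
cv2.imwrite('pics/s7.png',cv2.resize(b[200:340,300:460],None,fx=4,fy=4))
E
```

```text
10.65 [ 0.4656 -0.2983  0.2932] F [ 1.9  0.2 -0.3] -0.0 tip [ -6.3 -18.2 115.2] jaw 100.0
```

View pics/s7.png

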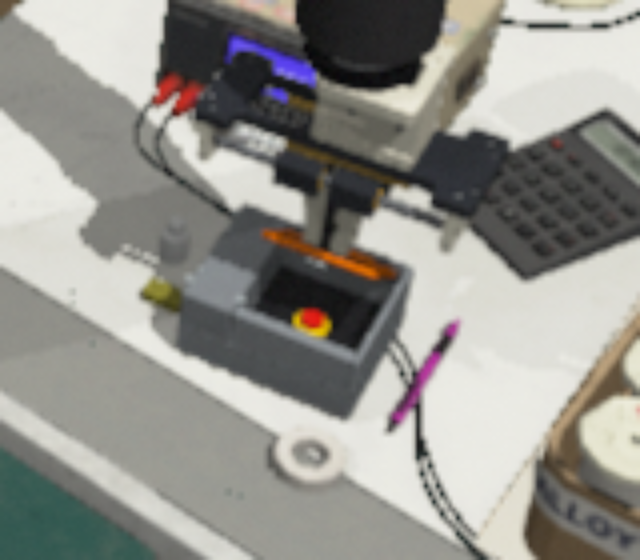

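On the arc exactly (table row 0.70). Continuing.

{"op": "apply_moves", "data": {"commands": [{"dx": -5,"dy": -1,"dz": -5,"spin": 0,"hand": 1},{"dx": -4.5,"dy": -1,"dz": -5,"spin": 0,"hand": 1},{"dx": -4,"dy": -0.5,"dz": -6,"spin": 0,"hand": 1},{"dx": -3.5,"dy": -0.5,"dz": -6,"spin": 0,"hand": 1},{"dx": -3,"dy": -0.5,"dz": -6,"spin": 0,"hand": 1}]}}

```text
t: 11.32
eef_pos: [0.4457, -0.3019, 0.2653]
ee_rot: [-2.239, 1.571, -2.065]
force: [2.2, 0.5, 2.3]
width: 0.0001
```

```bash
python3 st.py; python3 - <<'E'
from h import *
b=viewer.grab_frame('scene')[:,:,::-1].copy()
cv2.imwrite('pics/s8.png',cv2.resize(b[200:340,300:460],None,fx=4,fy=4))
E
```

```text
11.325 [ 0.4457 -0.3019  0.2653] F [2.2 0.5 2.3] 0.0001 tip [-26.6 -18.2  87.3] jaw 100.0
```

View pics/s8.png

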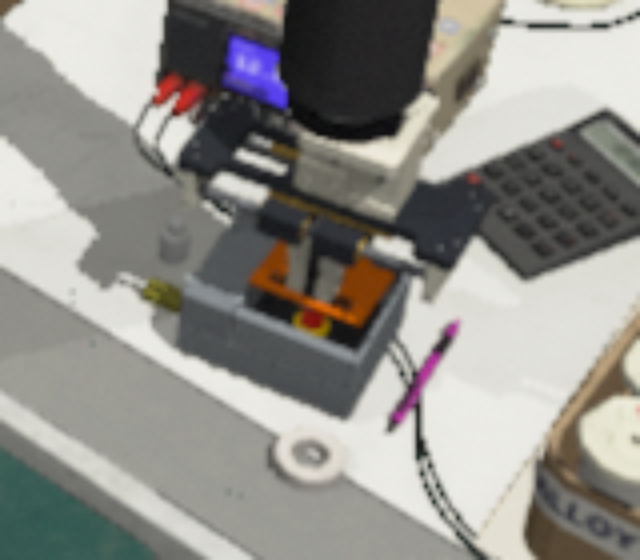

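Cover is almost down with the fingers on it. Pressing slowly from here.

{"op": "apply_moves", "data": {"commands": [{"dx": -1,"dy": 0,"dz": -2.5,"spin": 0,"hand": 1},{"dx": -0.5,"dy": 0,"dz": -2.5,"spin": 0,"hand": 1},{"dx": -0.5,"dy": 0,"dz": -2,"spin": 0,"hand": 1},{"dx": 0,"dy": 0,"dz": -2,"spin": 0,"hand": 1},{"dx": 0,"dy": 0,"dz": -2,"spin": 0,"hand": 1}]}}

```text
t: 12.0
eef_pos: [0.4436, -0.3018, 0.2545]
ee_rot: [2.841, 1.57, 3.016]
force: [-1.4, -0.3, 1.8]
width: 0.0001
```

{"op": "apply_moves", "data": {"commands": [{"dx": 0,"dy": 0,"dz": -2,"spin": 0,"hand": 1},{"dx": 0,"dy": 0,"dz": -2,"spin": 0,"hand": 1},{"dx": 0,"dy": 0,"dz": -1.5,"spin": 0,"hand": 1},{"dx": 0,"dy": 0,"dz": -1.5,"spin": 0,"hand": 1},{"dx": 0,"dy": 0,"dz": -1.5,"spin": 0,"hand": 1}]}}

```text
t: 12.62
eef_pos: [0.4438, -0.3017, 0.246]
ee_rot: [2.026, 1.571, 2.2]
force: [-0.9, -1.2, 3.0]
width: 0.0008
```

```bash
python3 st.py
```

```text
12.625 [ 0.4438 -0.3017  0.246 ] F [-0.9 -1.2  3. ] 0.0008 tip [-28.4 -17.8  68. ] jaw 100.0
```

{"op": "apply_moves", "data": {"commands": [{"dx": 0,"dy": 0,"dz": -1,"spin": 0,"hand": 1},{"dx": 0,"dy": 0,"dz": -1,"spin": 0,"hand": 1},{"dx": 0,"dy": 0,"dz": -1,"spin": 0,"hand": 1},{"dx": 0,"dy": 0,"dz": -1,"spin": 0,"hand": 1},{"dx": 0,"dy": 0,"dz": -0.5,"spin": 0,"hand": 1}]}}

```text
t: 13.25
eef_pos: [0.444, -0.3019, 0.2435]
ee_rot: [-1.01, 1.57, -0.835]
force: [-7.4, 5.2, 24.3]
width: 0.0004
```

```bash
python3 st.py
```

```text
13.25 [ 0.444  -0.3019  0.2435] F [-7.4  5.2 24.3] 0.0004 tip [-28.3 -17.9  65.5] jaw 100.0
```

Same stop as the first press (65.5 mm, 24 N). Letting go and coming away.

{"op": "apply_moves", "data": {"commands": [{"dx": 0,"dy": 0,"dz": 3,"spin": 0,"hand": 1},{"dx": 0,"dy": 0,"dz": 6,"spin": 0,"hand": 1},{"dx": 0,"dy": 0,"dz": 30,"spin": 0,"hand": 1},{"dx": 0,"dy": 0,"dz": 50,"spin": 0,"hand": 1},{"dx": -20,"dy": 0,"dz": 50,"spin": 0,"hand": 1}]}}

```text
t: 13.88
eef_pos: [0.4247, -0.3018, 0.3819]
ee_rot: [-1.033, 1.571, -0.858]
force: [1.3, -0.2, -1.1]
width: 0.0001
```

{"op": "apply_moves", "data": {"commands": [{"dx": -20,"dy": 0,"dz": 20,"spin": 0,"hand": 1},{"dx": 0,"dy": 0,"dz": 0,"spin": 0,"hand": 1},{"dx": 0,"dy": 0,"dz": 0,"spin": 0,"hand": 1},{"dx": 0,"dy": 0,"dz": 0,"spin": 0,"hand": 1},{"dx": 0,"dy": 0,"dz": 0,"spin": 0,"hand": 1}]}}

```text
t: 14.5
eef_pos: [0.4043, -0.3018, 0.3997]
ee_rot: [2.689, 1.569, 2.864]
force: [-0.6, 1.4, 0.3]
width: 0.0007
```

{"op": "apply_moves", "data": {"commands": [{"dx": 0,"dy": 0,"dz": 0,"spin": 0,"hand": 1},{"dx": 0,"dy": 0,"dz": 0,"spin": 0,"hand": 1},{"dx": 0,"dy": 0,"dz": 0,"spin": 0,"hand": 1},{"dx": 0,"dy": 0,"dz": 0,"spin": 0,"hand": 1},{"dx": 0,"dy": 0,"dz": 0,"spin": 0,"hand": 1}]}}

```text
t: 15.12
eef_pos: [0.4039, -0.3018, 0.4007]
ee_rot: [-0.216, 1.571, -0.042]
force: [-0.8, 0.1, -0.2]
width: 0.0003
```

```bash
python3 st.py; python3 - <<'E'
from h import *
b=viewer.grab_frame('scene')[:,:,::-1].copy();s=status.get_state();c=cam('wrist',s);a=viewer.grab_frame('wrist')[:,:,::-1]
cv2.imwrite('pics/w9.png',a)
cv2.imwrite('pics/s9.png',cv2.resize(b[200:340,300:460],None,fx=4,fy=4))
bp=lambda x,y,z:np.r_[OX+ex*x/1e3+ey*y/1e3,z/1e3]
for p in[(-42,-60,73),(-42,24,73)]:print(proj(c,bp(*p)).round(1))
E
```

```text
15.125 [ 0.4039 -0.3018  0.4007] F [-0.8  0.1 -0.2] 0.0003 tip [-67.8 -10.9 222.7] jaw 100.0
[232.6 220.8]
[314.4 220.8]
```

View pics/s9.png

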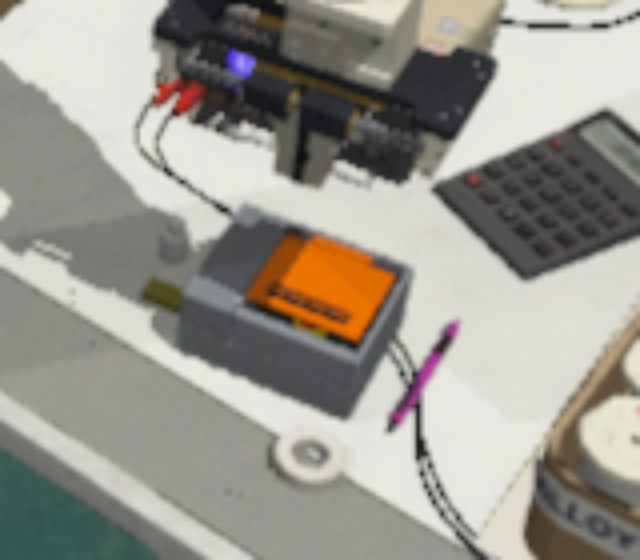

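View pics/w9.png

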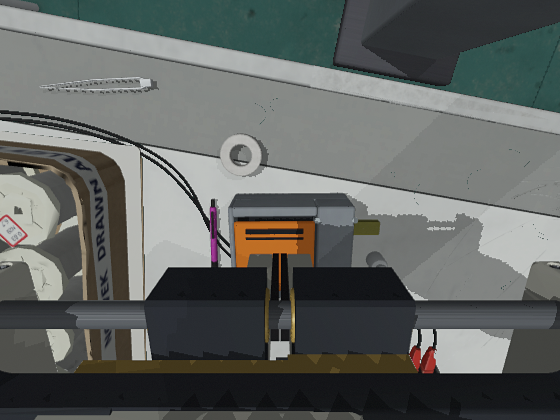

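The cover is shut and level: its front edge is at row 221 of the wrist view, as predicted. It stayed shut for over 1.2 s with nothing touching it, and the ring, pen, weight and shim are in place. Handing in.

```bash
python3 -c "
from station import arm,status
print(arm.job_done())
print(status.get_state()['force'])"
```

```text
the job is handed in; nothing more can be done
None
the job is handed in; nothing more can be done
```

The test bench is locked out at the isolator: the cover is latched shut again with the red key down under it. I handed the job in at about 15 s of the 48 s allowed. The hand-in gives no verdict.

- **Opening:** I pressed the cover to its stop (fingertips at 65.4 mm, 25 N) and let go. The next pictures showed it upright.
- **Key:** I pushed it to its stop (46.3 mm, 19 N). The wrist view then showed its top at the height expected for fully down.
- **Closing:** I swung the cover down by its back and pressed it to the same stop (65.5 mm, 24 N), then lifted away.
- **Last checks:** More than a second after release, the cover was still shut and level, and the tool was clear with a force of about 1 N or less, which is sensor noise. The ring, pen, check weight and olive block looked unmoved in the scene and wrist views. I didn't look again at the eraser and marker on the far left; the arm never went near them.
- **Disagreement:** The first camera estimate and the closer wrist view differed by about 2 mm on where the box was. I took a position between the two, and the key and cover then matched it within 1–2 pixels.
- **Failures:** One move call was refused for missing values and was sent again with corrected values. Reading the force after hand-in was also refused, so there is no reading after that point.

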